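# Get the tub at the back of the crowded hook and stack it

## Task

The footed tub hangs at the back of the crowded hook, behind two flat steel bars. First hang both bars, one after the other, on the spare hook; then take the tub off and stack it squarely on the matching tub on the round tray, with its four feet seated in the recesses of that tub's lid, and let go. Leave the lower tub and the other things on the bench where they are.

Things in the scene. Friction and masses are not known exactly. Their poses are not given: they have to be found in the camera images.
- full_hook: Crowded hook, a fixed steel stand: foot plate 250x110x12 mm; a 16 mm post, 185 mm high, at x=+105 mm carries a level straight square rod 12 mm wide, 10 high, that points along -x (roughly to the robot). Origin: on the bench under the rod's middle; z up. Place and yaw vary; the two hooks and the tray may swap places.
- full_hook_rod (a point): Top of the crowded hook's rod at its middle, 170 mm above the stand's origin; axes as the stand. The rod runs from the post (x=+105 mm) to x=-107 mm, where it turns up: the tip, x=-107 to -116 mm, rises 15 mm above the rod's top.
- spare_hook: Spare hook: a second fixed stand of the same make, sizes and frame as full_hook, its rod empty. A thing hung on it has its slot's upper edge on top of the rod, anywhere between post and tip.
- spare_hook_rod (a point): Top of the spare hook's rod at its middle, 170 mm above that stand's origin; axes and sizes as full_hook_rod.
- fork_bar: Flat steel bar, forked lower end, 200 mm long, 8 thick (x), 38 wide (y), fork 60 wide, 0.28 kg +-30 %. Origin: middle of the slot's upper edge, which rests on the rod. In z: solid grip 0 to +55 mm (top), slot 26 wide from 0 to -42, end at -145. x lies along the rod. It hangs on full_hook at about x=-60 or -12 mm of the stand; the two bars may be in either order.
- ring_bar: Flat steel bar like the fork bar (same grip, slot, origin, axes, length and mass), but its lower end is a ring 54 mm across. Hangs on full_hook at the other of the two places.
- hung_tub: The tub to fetch, hung on full_hook at about x=+50 mm of the stand, behind the bars: grey box 66 (x) x 86 (y) mm, white lid 76x96 with its top at z=60 mm, 0.26 kg +-30 %. Four round tapered feet, 12 mm across, 6.5 long, at x=+-24, y=+-34. Origin: centre of the plane of the feet's undersides; z up; x along the rod when hung.
- tub_eye (a point): Middle of the upper edge of the slot in the hung tub's steel tab, 114 mm above the tub's origin; rests on the rod. The tab stands on the lid's middle, 8 mm thick (x), 38 wide (y): solid grip from here to 55 mm above, slot 26 wide from here to 42 mm below.
- base_tub: The lower tub, standing in the middle of the tray: same footprint, axes and feet as the hung tub, no tab, loose but heavy (0.8 kg). Origin: centre of its feet's undersides. Its lid's top is 68 mm above the origin.
- lid_top (a point): Centre of the top face of the lower tub's lid; axes as base_tub. Four square recesses 17x17 mm, 6 mm deep, centred at x=+-24, y=+-34 mm take the feet of a tub above, either way round (yaw or yaw + 180 degrees). Stacked, the upper tub's origin lies about 6 mm below this point.
- tray: Round black plastic turntable parts tray, 250 mm across, fixed and not turning, floor 20 mm and rim 32 mm above the bench; carries the lower tub, the socket and the lens. Origin: on the bench under its centre; z up.
- socket: Bystander: steel spark plug socket, 25 mm across, 65 mm tall, upright on the tray beside the lower tub. Origin: centre of its underside.
- lens: Bystander: translucent orange indicator lens 44 x 70 x 25 mm, on the tray beside the lower tub. Origin: centre of its underside.
- pry_bar: Bystander: flat stainless pry bar about 190 mm long, lying parallel to the bench's far edge. Origin: underside, middle of its straight part.
- mirror_stem: Bystander: chrome mirror stem, a bent 12 mm rod about 165 mm long lying in front of the middle place. Origin: under its middle.
- jar: Bystander: glass jar with a metal cap, 64 mm across, 85 mm tall. Origin: centre of its underside.
- driver: Bystander: screwdriver lying on the bench beyond the hooks. Origin: underside.

How it is judged:
On the way:
1. both bars hang freely on the spare hook while the tub still hangs on the crowded hook (x of fork_bar in the frame of spare_hook between -0.1 and 0.095 m and y of fork_bar in the frame of spare_hook between -0.012 and 0.012 m and z of fork_bar in the frame of spare_hook between 0.162 and 0.178 m and angle between each of fork_bar, ring_bar, hung_tub's own z axis and vertical below 0.2 rad and contact force between the fingers and fork_bar below 0.1 N and x of ring_bar in the frame of spare_hook between -0.1 and 0.095 m and y of ring_bar in the frame of spare_hook between -0.012 and 0.012 m and z of ring_bar in the frame of spare_hook between 0.162 and 0.178 m and contact force between the fingers and ring_bar below 0.1 N and x of tub_eye in the frame of full_hook between -0.1 and 0.095 m and y of tub_eye in the frame of full_hook between -0.012 and 0.012 m and z of tub_eye in the frame of full_hook between 0.162 and 0.178 m and contact force between the fingers and hung_tub below 0.1 N), for 0.2 s.
At the end, for the whole second after the job is handed in: Both bars hang on the spare rod (within 12 mm sideways, 8 mm in height, 0.2 rad lean); the tub is on the lower tub, origin 4 mm or more below the lid top, centres within 6 mm, sides parallel within 0.15 rad, level within 0.06 rad; lower tub within 30 mm of its start; all released, at rest (x of fork_bar in the frame of spare_hook between -0.1 and 0.095 m and y of fork_bar in the frame of spare_hook between -0.012 and 0.012 m and z of fork_bar in the frame of spare_hook between 0.162 and 0.178 m and angle between each of fork_bar, ring_bar's own z axis and vertical below 0.2 rad and contact force between the fingers and fork_bar below 0.1 N and x of ring_bar in the frame of spare_hook between -0.1 and 0.095 m and y of ring_bar in the frame of spare_hook between -0.012 and 0.012 m and z of ring_bar in the frame of spare_hook between 0.162 and 0.178 m and contact force between the fingers and ring_bar below 0.1 N and z of hung_tub in the frame of lid_top between -0.012 and -0.004 m and horizontal distance between hung_tub and lid_top below 0.006 m and angle between the x axis of hung_tub and the x axis of base_tub, either way round below 0.15 rad and angle between each of hung_tub, base_tub's own z axis and vertical below 0.06 rad and distance of base_tub from where it was at the start of the episode below 0.03 m and contact force between the fingers and hung_tub below 0.1 N and linear speed of each of fork_bar, ring_bar, hung_tub, base_tub below 0.05 m/s); the robot touches nothing.
It fails at once if the lower tub is shoved more than 30 mm (distance of base_tub from where it was at the start of the episode above 0.03 m).
It fails at once if a bystander (socket, lens, pry bar, mirror stem, jar, screwdriver) is shoved more than 30 mm (distance of any of socket, lens, pry_bar, mirror_stem, jar, driver from where it was at the start of the episode above 0.03 m).
It also fails if it takes over 72 s, if anything falls off the work surface, if the arm or the gripper's body presses on something with over 40 N, if the wrist force passes 120 N, or if a joint passes its speed limit or range.

## Robot

A 6-joint arm with a two-finger parallel gripper is mounted at the origin on the work surface. World frame = base frame: x ahead of the robot, y to its left, z up, the work surface at z = 0. Lengths are in m, angles in rad, forces in N, time in s.
With the tool pointing down it reaches from about 0.325 to 0.775 m from the base axis. Payload 9.3 kg.
Tool frame: the origin (TCP) lies on the centre line of the jaws, within the pads' length; the fingertips stand 25 mm ahead of it and the grasp point (between the pads) lies 6 mm ahead of it; z points along the fingers, y is the direction in which the jaws open and shut (so a half turn about z gives the same grasp; the last joint's range is limited). The gripper opens to 85 mm and grips with 20 to 120 N. Pads are 22 mm wide; open, the fingers measure 114 mm over their backs; the gripper's body (76 mm by 85 mm) begins 54 mm behind the grasp point. The pads swing forward as they close: fully open they stand 13 mm farther back than shut.
Start: joints at [0.961, 0.259, 0.021, 1.334, 0, 1.418], TCP at [0.243, 0.494, 0.256] pointing down, gripper open.
Joint ranges: [-3.04, 3.04], [-0.91, 1.82], [-1.04, 1.36], [-1.92, 1.95], [-1.52, 1.45], [-3.14, 3.14]. Speed limits (rad/s): [2.22, 2.22, 2.79, 3.14, 3.14, 3.14].

## Interface

Orientations are given as a rotation vector (axis times angle).
In Python, from plant import manip gives the robot as it stands.
- The arm moves only by the tool step_arm, never from a script. Its argument "targets" is text: rows parted by semicolons, each of 7 numbers parted by spaces: the turn, a rotation vector about the tool's x, y, z in rad, then the shift along the tool's x, y, z in mm, then the opening, from -1 (shut) to 1 (fully open). In form: rx ry rz dx dy dz claw; .... A call has 1 to 12 rows; each row is the pose to reach, as a shift and turn from the pose commanded when the call began, along the tool's axes at that moment; what a row does not reach only later rows make up. A row lasts 1/10 s, in which the tool goes at most 50 mm and 8.59 degrees, less where a joint would pass 70% of its speed; a pose out of reach is approached as far as the arm can. A call with a gripper value outside its range is refused whole. The fingers move at their own pace and stop on an object; "newtons" is the grip in N (left out, the last holds). Time passes only in rows, so rows that repeat a pose let the fingers close. It gives the time, the measured TCP pose, the force and the opening at its end, in the units of the state.
- manip.state(): the state, without advancing time (a new reading comes with each control period).
- manip.capture(name): name is "scene" or "side" or "wrist"; returns the picture (400x640x3 uint8, red, green, blue); there is no depth.
- manip.calibration(name): a dict with "fx", "fy", "cx", "cy" (pixels), "distortion" ([k1, k2, p1, p2, k3] as OpenCV has them; the pictures are not rectified), "extrinsics" (4x4, takes a point from camera to world coordinates); the wrist camera has in their place "tool_from_camera" (4x4, takes a point from camera to tool coordinates, whose origin is the TCP and whose axes are the flange's). Camera axes: x right, y up, looking along -z (the intrinsics and any distortion apply to the point x, -y, -z); pixel columns grow to the right and rows downward; lengths in m; the calibration is good to about 2 mm. A picture is of the moment at which its call begins: read the wrist's pose just before it. calibration takes no time and is no camera call.
- manip.job_done(): hands the job in, once; it reports no verdict.
The state is a dict: "time": time; "qpos": joint angles; "qd": joint speeds; "tau": joint torques, N m; "tool_pos": TCP position; "orientation": TCP orientation; "ft_force": force on the tool from outside, world axes, zero at the start; "ft_torque": the same for the moment, N m; "gripper_width": finger opening in m.
Only numpy, scipy, OpenCV 4.12 (cv2) and the standard library are available. Lean on these libraries where they do the work, as an engineer would, in place of code of your own. Each camera call takes 0.05 s, during which the arm holds its last target. There are 200 camera calls.

## Working session

There is one attempt and no reset: what is moved stays moved. The work goes in short steps, Python scripts to look and compute and a tool call to move; the robot and the scene stay as the last step left them, time stands still between calls to the robot, and variables do not carry over. Pictures are saved under pics/ and viewed, about 8 in all and at most 12, crops included, and the job is handed in when it is done.

Besides the shell and the picture viewer there is one more tool, called after ">>>" by a JSON object that holds its "name" and its "arguments". step_arm: Moves the arm, as the interface text tells. Its arguments: {"type":"object","properties":{"targets":{"type":"string"},"newtons":{"type":"number"}},"required":["targets"]}

```bash
mkdir -p pics; ls; cat > h.py <<'E'
import numpy as np, cv2
from scipy.spatial.transform import Rotation as R
from plant import manip
def cam(name,st=None):
    c=manip.calibration(name)
    K=np.array([[c["fx"],0,c["cx"]],[0,c["fy"],c["cy"]],[0,0,1.]])
    if "extrinsics" in c: T=np.array(c["extrinsics"])
    else:
        st=st or manip.state(); T=np.eye(4); T[:3,:3]=R.from_rotvec(st["orientation"]).as_matrix(); T[:3,3]=st["tool_pos"]
        T=T@np.array(c["tool_from_camera"])
    return K,np.array(c["distortion"],float),T
def ray(C,uv):
    K,D,T=C
    p=cv2.undistortPoints(np.array(uv,float).reshape(-1,1,2),K,D).reshape(-1,2)
    d=np.c_[p[:,0],-p[:,1],-np.ones(len(p))]@T[:3,:3].T
    return T[:3,3],d
def plane(C,uv,z):
    o,d=ray(C,uv); return o+d*((z-o[2])/d[:,2])[:,None]
def proj(C,P):
    K,D,T=C; P=np.atleast_2d(P); q=(P-T[:3,3])@T[:3,:3]
    q=q*[1,-1,-1]
    return cv2.projectPoints(q,np.zeros(3),np.zeros(3),K,D)[0].reshape(-1,2)
def tri(C1,uv1,C2,uv2):
    o1,d1=ray(C1,uv1);o2,d2=ray(C2,uv2);out=[]
    for a,b in zip(d1,d2):
        s=np.linalg.lstsq(np.c_[a,-b],o2-o1,rcond=None)[0]
        p,q=o1+s[0]*a,o2+s[1]*b; out.append(np.r_[(p+q)/2,np.linalg.norm(p-q)])
    return np.array(out)
def snap(name,f):
    im=np.array(manip.capture(name)); cv2.imwrite("pics/"+f,im[:,:,::-1]); return im
E
python3 - <<'E'
from h import *
np.set_printoptions(precision=3,suppress=True)
for n in("scene","side"):
    snap(n,n+"0.png"); C=cam(n); print(n,C[0],C[1],C[2])
print(manip.calibration("wrist")); print(manip.state())
E
```

```text
pics
scene [[391.73    0.    316.271]
 [  0.    391.73  201.781]
 [  0.      0.      1.   ]] [-0.041  0.     0.     0.     0.   ] [[-0.61  -0.463  0.643  1.151]
 [ 0.792 -0.373  0.483  0.453]
 [ 0.016  0.804  0.594  0.664]
 [ 0.     0.     0.     1.   ]]
side [[467.685   0.    317.973]
 [  0.    467.685 204.741]
 [  0.      0.      1.   ]] [-0.051  0.     0.     0.     0.   ] [[ 0.837  0.401 -0.373  0.165]
 [-0.547  0.623 -0.559 -0.57 ]
 [ 0.008  0.672  0.741  0.95 ]
 [ 0.     0.     0.     1.   ]]
{'fx': 282.6262697731744, 'fy': 282.6262697731744, 'cx': 313.85949705178, 'cy': 200.2921081974359, 'distortion': array([-0.029,  0.   ,  0.   ,  0.   ,  0.   ]), 'tool_from_camera': array([[-0.   ,  0.96 ,  0.28 ,  0.072],
       [ 1.   ,  0.   ,  0.001, -0.002],
       [ 0.001,  0.28 , -0.96 , -0.117],
       [ 0.   ,  0.   ,  0.   ,  1.   ]])}
{'time': 0.1, 'qpos': array([0.961, 0.259, 0.021, 1.334, 0.   , 1.418]), 'qd': array([ 0.   , -0.001,  0.003,  0.002, -0.   , -0.   ]), 'tau': array([  0.005, -55.669,  34.507,   0.012,  -0.   ,   0.   ]), 'tool_pos': array([0.242, 0.493, 0.256]), 'orientation': array([-0.711, -3.06 ,  0.002]), 'ft_force': array([ 0.075, -0.054,  0.664]), 'ft_torque': array([ 0.005, -0.01 , -0.014]), 'gripper_width': 0.0851003027758745}
```

View pics/scene0.png

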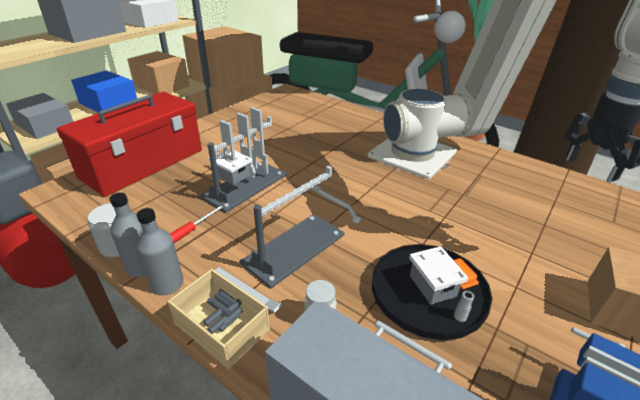

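View pics/side0.png

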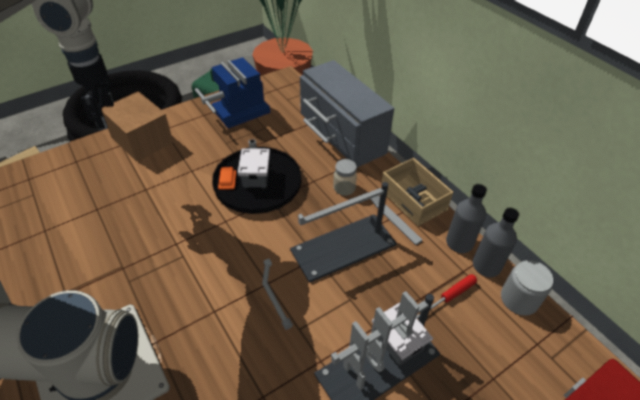

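The scene view shows the crowded hook at about (245,165), the spare hook at (300,225) and the tray at (432,290). In the side view they are at (385,345), (345,235) and (257,180). Next I'll zoom in on all three.

```bash
python3 - <<'E'
import cv2,numpy as np
a=cv2.imread("pics/scene0.png");b=cv2.imread("pics/side0.png")
def t(im,x,y,w,h,s):
    c=cv2.resize(im[y:y+h,x:x+w],None,fx=s,fy=s,interpolation=cv2.INTER_CUBIC)
    for k in range(0,w,20): cv2.line(c,(k*s,0),(k*s,5),(0,0,255),1); cv2.putText(c,str(x+k),(k*s,14),0,.3,(0,0,255))
    for k in range(0,h,20): cv2.line(c,(0,k*s),(5,k*s),(0,0,255),1); cv2.putText(c,str(y+k),(6,k*s+4),0,.3,(0,0,255))
    return c
o=np.vstack([np.hstack([t(a,195,100,100,110,4)[:,:400],t(a,235,160,112,125,3)[:300*2,:400][:375]if 0 else cv2.copyMakeBorder(t(a,235,160,130,130,3),0,50,0,10,0)]),
 np.hstack([cv2.resize(t(b,310,285,133,115,3),(399,345)),t(b,285,180,134,115,3)[:345,:401]])[:, :800]]) if 1 else 0
print(o.shape);cv2.imwrite("pics/z0.png",o[:, :800])
E
```

```text
(785, 800, 3)
```

View pics/z0.png

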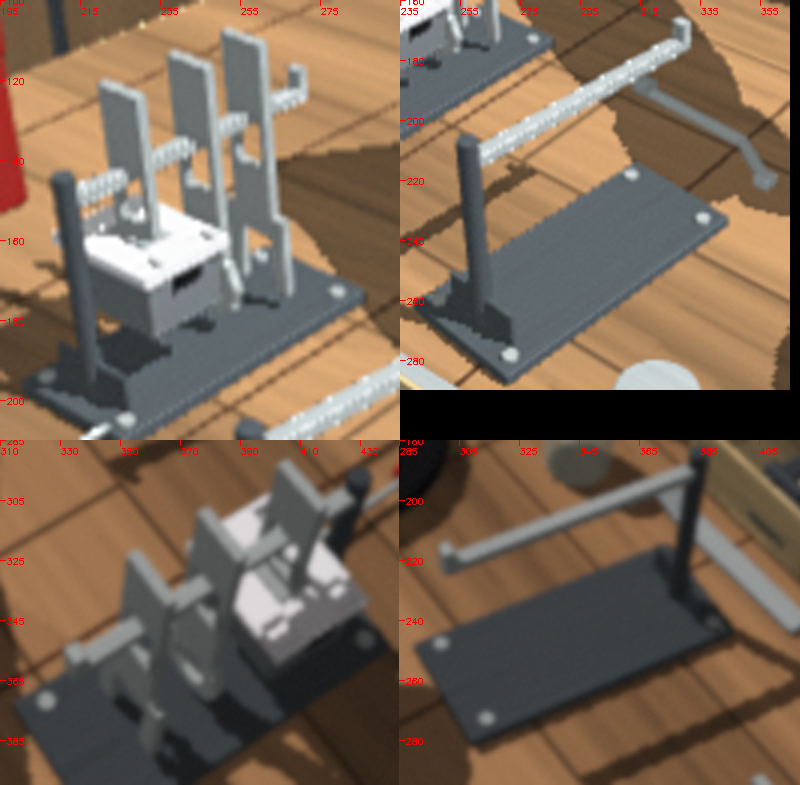

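Zooming in shows the fork bar in front (nearest the tip), then the ring bar, then the tub. Next I'll triangulate the tip and post tops of both hooks, the plate screws and the bar tops.

```bash
python3 - <<'E'
from h import *
np.set_printoptions(precision=4,suppress=True)
S,D=cam("scene"),cam("side")
a=[(329,166),(257.7,206),(269.2,116.5),(210.7,144.5)]
b=[(301.3,215.7),(383,186),(335,354.3),(429,296.7)]
P=tri(S,a,D,b);print(P)
sc=plane(S,[(312,217.7),(336,232.3),(271.7,278)],.013);sd=plane(D,[(299,247.7),(314,272.7),(389.7,240.7)],.013)
print(sc,sd)
print(plane(S,[(248.2+31,172.7)],.013),plane(D,[(325,371.3)],.013))
for p,q in((P[0],P[1]),(P[2],P[3])):
    d=q[:2]-p[:2];d/=np.hypot(*d);print("yaw",np.arctan2(d[1],d[0]),"mid from tip",p[:2]+.1115*d,"mid from post",q[:2]-.105*d,np.hypot(*(q-p)[:2]))
# bar/tab tops
T=tri(S,[(256.2,109.5),(242,115),(225,122.3)],D,[(360.7,327),(384,313.5),(410,298)]);print(T)
# tray rim & lid mask
ims=cv2.imread("pics/scene0.png");imd=cv2.imread("pics/side0.png")
for im,C,box in((ims,S,(380,470,235,310)),(imd,D,(230,280,140,190))):
    x0,x1,y0,y1=box;h=cv2.cvtColor(im,cv2.COLOR_BGR2HSV)[y0:y1,x0:x1]
    m=((h[...,2]>180)&(h[...,1]<40)).astype(np.uint8)
    cs=max(cv2.findContours(m,0,1)[0],key=cv2.contourArea);r=cv2.minAreaRect(cs);
    hull=cv2.approxPolyDP(cv2.convexHull(cs),3,True).reshape(-1,2)+[x0,y0]
    print(r,hull.tolist(),plane(C,hull,.088))
E
```

```text
[[ 0.5025  0.0004  0.1846  0.0006]
 [ 0.713  -0.023   0.18    0.0043]
 [ 0.3857 -0.2994  0.1836  0.0014]
 [ 0.6019 -0.3016  0.1807  0.0027]]
[[ 0.5107 -0.0415  0.013 ]
 [ 0.5191  0.0423  0.013 ]
 [ 0.7338  0.0201  0.013 ]] [[ 0.5178  0.0413  0.013 ]
 [ 0.5088 -0.0417  0.013 ]
 [ 0.7226 -0.0647  0.013 ]]
[[ 0.3993 -0.258   0.013 ]] [[ 0.3961 -0.2577  0.013 ]]
yaw -0.11087573495239834 mid from tip [ 0.6133 -0.0119] mid from post [ 0.6087 -0.0114] 0.21181339451919723
yaw -0.010271715536554375 mid from tip [ 0.4972 -0.3005] mid from post [ 0.4969 -0.3005] 0.2161812647473314
[[ 0.4385 -0.2967  0.2236  0.0006]
 [ 0.4886 -0.2989  0.2238  0.0027]
 [ 0.5475 -0.3001  0.2234  0.0034]]
((58.9722900390625, 31.46074104309082), (53.77571487426758, 33.639854431152344), 54.782405853271484) [[410, 254], [441, 247], [467, 278], [435, 290]] [[0.5515 0.2524 0.088 ]
 [0.4899 0.2957 0.088 ]
 [0.5427 0.3735 0.088 ]
 [0.6113 0.3356 0.088 ]]
((23.5, 20.5), (23.0, 27.0), 90.0) [[267, 151], [264, 172], [241, 171], [242, 154], [250, 149]] [[0.5904 0.3256 0.088 ]
 [0.5429 0.2561 0.088 ]
 [0.4932 0.2927 0.088 ]
 [0.5263 0.352  0.088 ]
 [0.5546 0.3587 0.088 ]]
```

```bash
cat >> h.py <<'E'
def rel(*wps):
    """world waypoints (x,y,z,phi = heading of tool x; tool down) -> row numbers from the pose now"""
    st=manip.state();R0=R.from_rotvec(st["orientation"]);p0=np.array(st["tool_pos"])
    x=R0.as_matrix()[:,0];print("now",p0.round(4),"phi",round(float(np.arctan2(x[1],x[0])),4),"tilt",R0.as_matrix()[:2,2].round(4))
    for X,Y,Z,ph in wps:
        c,s=np.cos(ph),np.sin(ph);M=np.array([[c,s,0],[s,-c,0],[0,0,-1]])
        print((R0.inv()*R.from_matrix(M)).as_rotvec().round(3),(R0.inv().apply(np.array([X,Y,Z])-p0)*1e3).round(1))
E
python3 -c "
from h import *
rel((.41,.15,.31,3.12),(.43,-.299,.31,3.12))"
```

```text
now [0.2425 0.4934 0.2557] phi 2.6848 tilt [-0.0007 -0.001 ]
[-0.001 -0.    -0.435] [-301.8 -234.4  -54.1]
[-0.001 -0.    -0.435] [-517.8 -628.5  -53.6]
```

>>> {"name": "step_arm", "arguments": {"targets": "0 0 -0.2 -302 -234 -54 1;0 0 -0.435 -302 -234 -54 1;0 0 -0.435 -302 -234 -54 1;0 0 -0.435 -302 -234 -54 1;0 0 -0.435 -302 -234 -54 1;0 0 -0.435 -302 -234 -54 1;0 0 -0.435 -302 -234 -54 1;0 0 -0.435 -302 -234 -54 1;0 0 -0.435 -302 -234 -54 1;0 0 -0.435 -518 -628 -54 1;0 0 -0.435 -518 -628 -54 1;0 0 -0.435 -518 -628 -54 1"}}

```text
time: 1.3
tool_pos: [0.4167, -0.0005, 0.3101]
orientation: [-0.032, -3.141, -0.0]
ft_force: [0.4, 0.1, 0.3]
gripper_width: 0.0853
```

```bash
python3 -c "
from h import *
rel((.43,-.299,.31,3.12))"
```

```text
now [ 0.4167 -0.0005  0.3101] phi 3.1215 tilt [-0.0002  0.0001]
[ 0.    -0.     0.002] [-1.930e+01 -2.982e+02  1.000e-01]
```

>>> {"name": "step_arm", "arguments": {"targets": "0 0 0 -19 -298 0 1;0 0 0 -19 -298 0 1;0 0 0 -19 -298 0 1;0 0 0 -19 -298 0 1;0 0 0 -19 -298 0 1;0 0 0 -19 -298 0 1;0 0 0 -19 -298 0 1;0 0 0 -19 -298 0 1;0 0 0 -19 -298 0 1"}}

```text
time: 2.2
tool_pos: [0.4296, -0.2968, 0.3101]
orientation: [-0.033, -3.141, -0.001]
ft_force: [-0.4, 0.2, 0.3]
gripper_width: 0.0853
```

```bash
python3 -c "
from h import *
rel()
snap('wrist','w1.png')"
```

```text
now [ 0.4296 -0.2968  0.3101] phi 3.1204 tilt [-0.0004  0.0007]
```

View pics/w1.png

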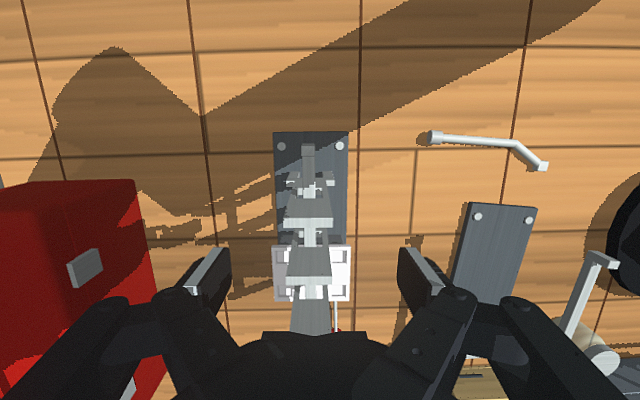

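The wrist view has the robot side at the top. The tip is near (308,150), the fork bar's top near (308,224), the ring bar's top near (308,281) and the tub's tab near (310,315). The spare hook's tip is at about (605,260).

```bash
python3 - <<'E'
from h import *
np.set_printoptions(precision=4,suppress=True)
C=cam("wrist");print(plane(C,[(284,224),(331.5,224),(286,281),(331.5,281)],.225), plane(C,[(308,148)],.185), plane(C,[(281,146),(340,146)],.013))
# predicted pixels with full mid (.497,-.3005)
f=np.array([.497,-.3005])
for yaw in(-.01,-.03):
  d=np.array([np.cos(yaw),np.sin(yaw)]);print(yaw,[proj(C,[*(f+x*d),z])[0].round(1).tolist() for x,z in((-.1115,.185),(-.06,.225),(-.012,.225),(.05,.225))])
im=cv2.imread("pics/w1.png")[125:335,230:385];cv2.imwrite("pics/w1z.png",cv2.resize(im,None,fx=3,fy=2.8,interpolation=2)[:600])
rel((.437,-.2985,.28,np.pi-.02),(.437,-.2985,.204,np.pi-.02))
E
```

```text
[[ 0.4343 -0.3209  0.225 ]
 [ 0.4351 -0.2845  0.225 ]
 [ 0.4841 -0.3218  0.225 ]
 [ 0.4849 -0.2846  0.225 ]] [[ 0.3812 -0.3018  0.185 ]] [[ 0.3947 -0.3448  0.013 ]
 [ 0.3965 -0.2593  0.013 ]]
-0.01 [[311.0, 153.0], [311.4, 226.7], [312.2, 281.5], [313.1, 342.8]]
-0.03 [[313.6, 153.0], [313.0, 226.7], [312.5, 281.5], [312.0, 342.8]]
now [ 0.4297 -0.2965  0.3104] phi 3.1211 tilt [0.     0.0003]
[ 0.  0. -0.] [-7.3 -1.8 30.4]
[ 0.  0. -0.] [ -7.3  -1.9 106.4]
```

View pics/w1z.png

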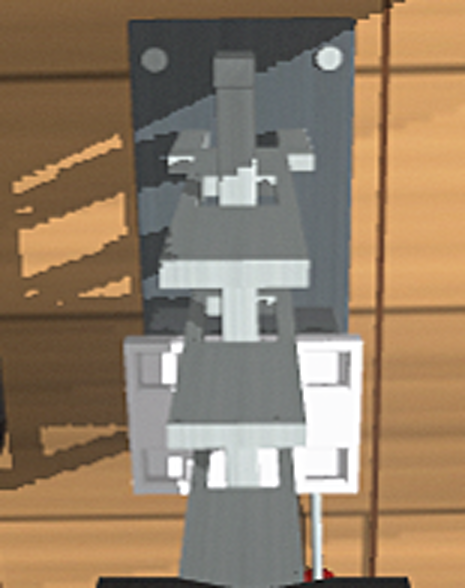

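The zoom confirms that the bar tops and tip line up at y≈-0.302, with yaw ≈-0.012. I'll descend on the fork bar.

```bash
python3 -c "
from h import *
rel((.436,-.3018,.26,np.pi-.012),(.436,-.3018,.204,np.pi-.012))"
```

```text
now [ 0.4297 -0.2965  0.3104] phi 3.1211 tilt [0.     0.0003]
[ 0.     0.    -0.008] [-6.4 -5.2 50.4]
[ 0.     0.    -0.008] [ -6.4  -5.2 106.4]
```

>>> {"name": "step_arm", "arguments": {"targets": "0 0 -0.008 -6 -5 30 1;0 0 -0.008 -6 -5 50 1;0 0 -0.008 -6 -5 80 1;0 0 -0.008 -6 -5 106 1;0 0 -0.008 -6 -5 106 1;0 0 -0.008 -6 -5 106 -0.1;0 0 -0.008 -6 -5 106 -0.3;0 0 -0.008 -6 -5 106 -0.6;0 0 -0.008 -6 -5 106 -0.6;0 0 -0.008 -6 -5 106 -0.6", "newtons": 60}}

```text
time: 3.25
tool_pos: [0.436, -0.303, 0.2058]
orientation: [0.021, 3.139, -0.002]
ft_force: [-1.2, 2.8, 6.3]
gripper_width: 0.0374
```

```bash
python3 -c "
from h import *
x=lambda s:(.436+s*np.cos(.012),-.3018-s*np.sin(.012))
p=np.pi-.012
rel((*x(0),.227,p),(*x(-.10),.227,p))
print(manip.state()['ft_force'],manip.state()['gripper_width'])"
```

```text
now [ 0.436  -0.303   0.2058] phi 3.128 tilt [ 0.002  -0.0012]
[-0.001  0.002 -0.002] [ -0.1   1.2 -21.2]
[-0.001  0.002 -0.002] [ 99.9   1.  -21.4]
[-1.1861965   2.75099162  6.34194815] 0.03743933364202332
```

>>> {"name": "step_arm", "arguments": {"targets": "0 0 0 0 0 -8 -0.6;0 0 0 0 0 -16 -0.6;0 0 0 0 0 -23 -0.6;0 0 0 0 0 -23 -0.6;0 0 0 0 0 -23 -0.6"}}

```text
time: 3.75
tool_pos: [0.4355, -0.303, 0.2274]
orientation: [0.022, 3.141, -0.0]
ft_force: [0.2, -0.1, -3.5]
gripper_width: 0.0372
```

```bash
python3 -c "
from h import *
rel()
snap('wrist','w2.png')
im=cv2.imread('pics/w2.png')[110:330,210:410];cv2.imwrite('pics/w2z.png',cv2.resize(im,None,fx=2.5,fy=2.5,interpolation=2))
print(manip.state()['ft_force'])"
```

```text
now [ 0.4355 -0.303   0.2274] phi 3.1278 tilt [ 0.0001 -0.0002]
[ 0.20001271 -0.72110084 -2.82666632]
```

View pics/w2z.png

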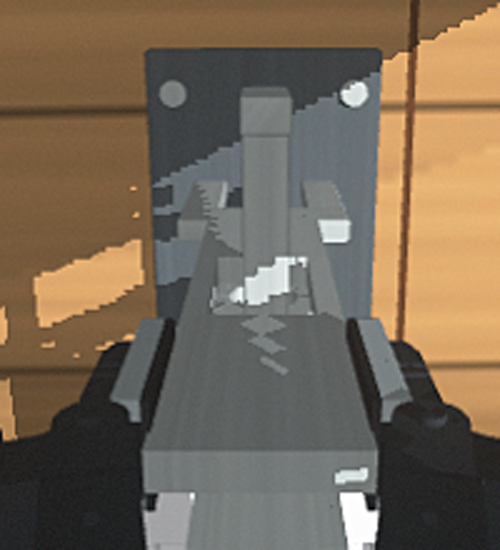

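The wrist shows the rod centred in the lifted fork bar's slot (rod at 267, slot at 265 in the crop). Force is -2.8 N, so the bar is held. I'll slide it off and go to the point in front of the spare hook.

```bash
python3 -c "
from h import *
p=np.pi-.012
rel((.336,-.3018,.229,p),(.452,.005,.229,np.pi-.107))"
```

```text
now [ 0.4354 -0.3029  0.2271] phi 3.1278 tilt [-0.0002  0.0002]
[ 0.    -0.    -0.002] [99.4 -0.3 -1.9]
[ 0.    -0.     0.093] [-12.3 308.1  -1.9]
```

>>> {"name": "step_arm", "arguments": {"targets": "0 0 0 25 0 -2 -0.6;0 0 0 60 0 -2 -0.6;0 0 0 99 0 -2 -0.6;0 0 0 99 0 -2 -0.6;0 0 0 99 20 -2 -0.6;0 0 0.03 80 70 -2 -0.6;0 0 0.06 60 120 -2 -0.6;0 0 0.09 40 170 -2 -0.6;0 0 0.093 20 220 -2 -0.6;0 0 0.093 0 270 -2 -0.6;0 0 0.093 -12 308 -2 -0.6;0 0 0.093 -12 308 -2 -0.6"}}

```text
time: 5.0
tool_pos: [0.4525, 0.0101, 0.229]
orientation: [-0.159, -3.138, -0.003]
ft_force: [-0.1, -0.5, -3.7]
gripper_width: 0.0368
```

>>> {"name": "step_arm", "arguments": {"targets": "0 0 0 0 0 0 -0.6;0 0 0 0 0 0 -0.6"}}

```text
time: 5.2
tool_pos: [0.4515, 0.0049, 0.229]
orientation: [-0.166, -3.137, 0.0]
ft_force: [0.7, -0.7, -3.0]
gripper_width: 0.037
```

```bash
python3 -c "
from h import *
rel()
snap('wrist','w3.png'); C=cam('wrist')
print(proj(C,[(.5001,.0002,.185),(.611,-.0117,.17)]))
im=cv2.imread('pics/w3.png')[0:400,200:420];cv2.imwrite('pics/w3z.png',cv2.resize(im[180:],None,fx=2.5,fy=2.5,interpolation=2))
print(manip.state()['ft_force'])"
```

```text
now [0.4515 0.0049 0.229 ] phi 3.0357 tilt [-0.0007 -0.0003]
[[317.82653115 306.89682927]
 [317.13761277 407.25794378]]
[ 0.67517608 -0.7161519  -2.90832059]
```

View pics/w3.png

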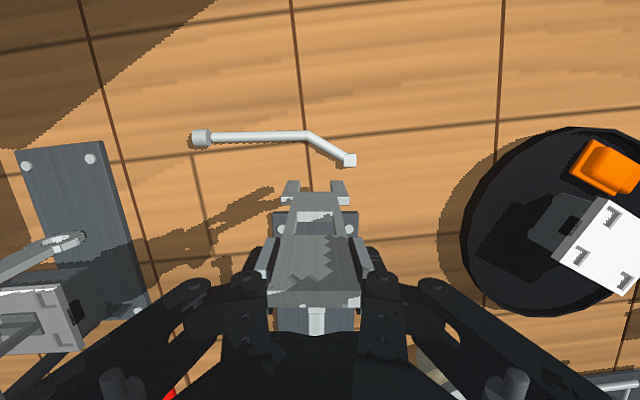

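The rod tip shows just below the bar's top at (317,312). Predicted was (318,307), so it lines up. Next is threading it on.

```bash
python3 -c "
from h import *
C=cam('wrist');print(proj(C,[(.4515,.0049,.246)]))
p=np.pi-.107;q=lambda s:(.611+s*np.cos(.107),-.0117-s*np.sin(.107))
rel((*q(-.08),.2275,p),(*q(.055),.2275,p),(*q(.055),.205,p))"
```

```text
[[318.85720324 300.89160249]]
now [0.4515 0.0043 0.2291] phi 3.0343 tilt [-0.0005 -0.0002]
[-0. -0. -0.] [-80.3   1.1   1.6]
[-0. -0. -0.] [-215.3    1.2    1.5]
[-0. -0. -0.] [-215.4    1.2   24. ]
```

>>> {"name": "step_arm", "arguments": {"targets": "0 0 0 -20 2 1.5 -0.6;0 0 0 -40 2 1.5 -0.6;0 0 0 -60 2 1.5 -0.6;0 0 0 -80 2 1.5 -0.6;0 0 0 -80 2 1.5 -0.6"}}

```text
time: 5.75
tool_pos: [0.5332, -0.0038, 0.2272]
orientation: [0.172, 3.137, -0.0]
ft_force: [-0.0, -0.0, -3.6]
gripper_width: 0.0371
```

```bash
python3 -c "
from h import *
p=np.pi-.107;q=lambda s:(.611+s*np.cos(.107),-.0105-s*np.sin(.107))
rel((*q(.055),.2275,p),(*q(.055),.203,p))
print(manip.state()['ft_force'])"
```

```text
now [ 0.5332 -0.0038  0.2272] phi 3.0318 tilt [ 0.0002 -0.0003]
[-0.     0.    -0.003] [-133.1    2.1   -0.2]
[-0.     0.    -0.003] [-133.1    2.1   24.3]
[-0.0326329  -0.03328969 -3.55170158]
```

>>> {"name": "step_arm", "arguments": {"targets": "0 0 0 -40 2 0 -0.6;0 0 0 -80 2 0 -0.6;0 0 0 -110 2 0 -0.6;0 0 0 -133 2 0 -0.6;0 0 0 -133 2 0 -0.6;0 0 0 -133 2 0 -0.6;0 0 0 -133 2 10 -0.6;0 0 0 -133 2 18 -0.6;0 0 0 -133 2 20 -0.6;0 0 0 -133 2 20 -0.6;0 0 0 -133 2 20 -0.6"}}

```text
time: 6.85
tool_pos: [0.6638, -0.0138, 0.2081]
orientation: [0.168, 3.137, -0.0]
ft_force: [0.1, 0.1, -3.1]
gripper_width: 0.0369
```

```bash
python3 -c "
from h import *
rel()
print(manip.state()['ft_force'])"
```

```text
now [ 0.6638 -0.0138  0.2081] phi 3.0349 tilt [ 0.0003 -0.0001]
[ 0.10963825  0.1076406  -3.12459727]
```

>>> {"name": "step_arm", "arguments": {"targets": "0 0 0 0 0 2 -0.6;0 0 0 0 0 3 -0.6;0 0 0 0 0 3 -0.6;0 0 0 0 0 3 -0.6;0 0 0 0 0 3 0;0 0 0 0 0 3 0.4;0 0 0 0 0 3 0.6;0 0 0 0 0 3 0.6;0 0 0 0 0 -30 0.6;0 0 0 0 0 -65 0.6;0 0 0 0 0 -90 0.6;0 0 0 0 0 -90 0.6"}}

```text
time: 8.05
tool_pos: [0.6648, -0.014, 0.3017]
orientation: [0.167, 3.131, -0.001]
ft_force: [0.1, 0.5, -0.1]
gripper_width: 0.0682
```

```bash
python3 -c "
from h import *
p=np.pi-.012
rel((.47,-.10,.295,p),(.485,-.303,.295,p),(.485,-.303,.204,p))
snap('side','s1.png');snap('scene','c1.png')
a=cv2.imread('pics/c1.png')[90:290,190:390];b=cv2.imread('pics/s1.png')[180:400,285:445]
cv2.imwrite('pics/m1.png',np.hstack([cv2.resize(a,(500,500),interpolation=2),cv2.resize(b,(300,412),interpolation=2).copy() if 0 else cv2.resize(b,(300,500),interpolation=2)]))
"
```

```text
now [ 0.6648 -0.014   0.3017] phi 3.0348 tilt [ 0.006  -0.0009]
[-0.001  0.006 -0.095] [ 184.6 -106.3    5.6]
[-0.001  0.006 -0.095] [ 148.  -306.6    5.9]
[-0.001  0.006 -0.095] [ 148.6 -306.5   96.9]
```

View pics/m1.png

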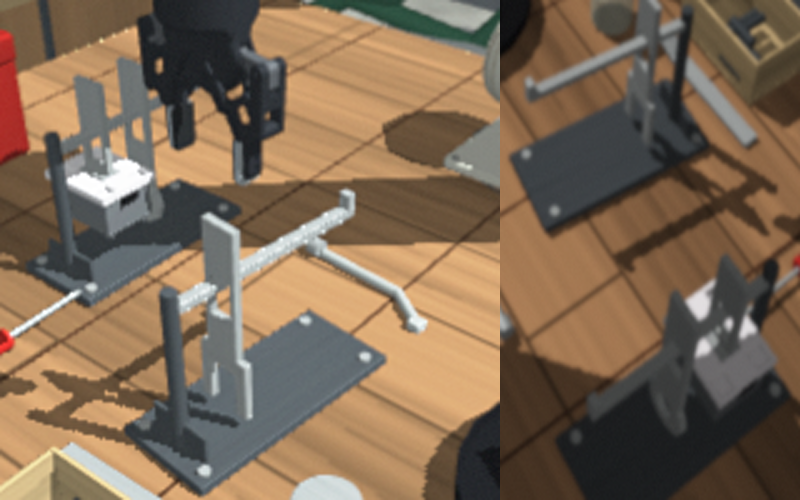

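The fork bar hangs plumb on the spare rod near the post, released; the ring bar and tub are undisturbed. Now the ring bar.

>>> {"name": "step_arm", "arguments": {"targets": "0 0.006 -0.04 148 -60 6 0.6;0 0.006 -0.095 148 -100 6 0.8;0 0.006 -0.095 148 -150 6 1;0 0.006 -0.095 148 -200 6 1;0 0.006 -0.095 148 -250 6 1;0 0.006 -0.095 148 -306 6 1;0 0.006 -0.095 148 -306 6 1;0 0.006 -0.095 148 -306 6 1;0 0.006 -0.095 148 -306 6 1;0 0.006 -0.095 148 -306 6 1"}}

```text
time: 9.15
tool_pos: [0.484, -0.3018, 0.2908]
orientation: [-0.02, -3.134, -0.003]
ft_force: [0.4, 0.4, 0.5]
gripper_width: 0.0861
```

```bash
python3 -c "
from h import *
p=np.pi-.012
rel((.485,-.303,.2045,p))"
```

```text
now [ 0.484  -0.3018  0.2908] phi 3.1291 tilt [-0.0072  0.002 ]
[ 0.002 -0.007 -0.001] [-1.6 -1.3 86.3]
```

>>> {"name": "step_arm", "arguments": {"targets": "0.002 -0.007 0 -2 -1 30 1;0.002 -0.007 0 -2 -1 60 1;0.002 -0.007 0 -2 -1 86 1;0.002 -0.007 0 -2 -1 86 1;0.002 -0.007 0 -2 -1 86 0;0.002 -0.007 0 -2 -1 86 -0.3;0.002 -0.007 0 -2 -1 86 -0.6;0.002 -0.007 0 -2 -1 86 -0.6;0.002 -0.007 0 -2 -1 86 -0.6", "newtons": 60}}

```text
time: 10.05
tool_pos: [0.4861, -0.3033, 0.2073]
orientation: [0.018, 3.138, -0.004]
ft_force: [0.3, 3.3, 6.4]
gripper_width: 0.0366
```

```bash
python3 -c "
from h import *
rel()
print(manip.state()['ft_force'])"
```

```text
now [ 0.4861 -0.3033  0.2073] phi 3.13 tilt [ 0.0032 -0.0027]
[0.25269363 3.2902389  6.35580426]
```

>>> {"name": "step_arm", "arguments": {"targets": "0 0 0 0 0 -8 -0.6;0 0 0 0 0 -16 -0.6;0 0 0 0 0 -23 -0.6;0 0 0 0 0 -23 -0.6;0 0 0 0 0 -23 -0.6"}}

```text
time: 10.55
tool_pos: [0.4856, -0.3034, 0.2289]
orientation: [0.019, 3.14, -0.003]
ft_force: [0.8, -0.9, -3.4]
gripper_width: 0.0372
```

```bash
python3 -c "
from h import *
p=np.pi-.012
rel((.336,-.3015,.229,p),(.452,.007,.229,np.pi-.107))
print(manip.state()['ft_force'])"
```

```text
now [ 0.4856 -0.3034  0.2289] phi 3.1297 tilt [ 0.0011 -0.0019]
[-0.002  0.001  0.   ] [ 1.497e+02  1.000e-01 -3.000e-01]
[-0.002  0.001  0.095] [ 37.3 310.   -0.8]
[ 0.79016493 -0.86642623 -3.38657228]
```

>>> {"name": "step_arm", "arguments": {"targets": "0 0 0 25 0 -1 -0.6;0 0 0 65 0 -1 -0.6;0 0 0 105 0 -1 -0.6;0 0 0 150 0 -1 -0.6;0 0 0 150 0 -1 -0.6;0 0 0.03 135 50 -1 -0.6;0 0 0.06 115 100 -1 -0.6;0 0 0.095 95 150 -1 -0.6;0 0 0.095 75 200 -1 -0.6;0 0 0.095 55 250 -1 -0.6;0 0 0.095 37 300 -1 -0.6;0 0 0.095 37 310 -1 -0.6"}}

```text
time: 11.75
tool_pos: [0.4532, 0.0102, 0.229]
orientation: [0.164, 3.136, -0.002]
ft_force: [1.4, -0.7, -3.1]
gripper_width: 0.0371
```

>>> {"name": "step_arm", "arguments": {"targets": "0 0 0 0 0 0 -0.6;0 0 0 0 0 0 -0.6;0 0 0 0 0 0 -0.6"}}

```text
time: 12.05
tool_pos: [0.4522, 0.0066, 0.229]
orientation: [0.168, 3.136, -0.003]
ft_force: [-0.4, -0.6, -2.6]
gripper_width: 0.0367
```

```bash
python3 -c "
from h import *
p=np.pi-.107;q=lambda s:(.611+s*np.cos(.107),-.0105-s*np.sin(.107))
rel((*q(-.08),.229,p),(*q(.0),.229,p))
print(manip.state()['ft_force'])"
```

```text
now [0.4522 0.0066 0.229 ] phi 3.0344 tilt [ 0.0006 -0.0019]
[-0.002  0.001 -0.   ] [-79.7  -0.1   0.1]
[-0.002  0.001 -0.   ] [-1.597e+02 -1.000e-01  1.000e-01]
[-0.40321063 -0.62355527 -2.62463045]
```

>>> {"name": "step_arm", "arguments": {"targets": "0 0 0 -20 0 0 -0.6;0 0 0 -40 0 0 -0.6;0 0 0 -60 0 0 -0.6;0 0 0 -80 0 0 -0.6;0 0 0 -110 0 0 -0.6;0 0 0 -140 0 0 -0.6;0 0 0 -160 0 0 -0.6;0 0 0 -160 0 0 -0.6;0 0 0 -160 0 10 -0.6;0 0 0 -160 0 17 -0.6;0 0 0 -160 0 20 -0.6;0 0 0 -160 0 20 -0.6"}}

```text
time: 13.25
tool_pos: [0.6106, -0.01, 0.2089]
orientation: [0.168, 3.137, -0.002]
ft_force: [-0.5, 1.6, -3.3]
gripper_width: 0.0369
```

```bash
python3 -c "
from h import *
rel()
print(manip.state()['ft_force'])"
```

```text
now [ 0.6106 -0.01    0.2089] phi 3.0346 tilt [-0.     -0.0016]
[-0.45852424  1.62271403 -3.32961794]
```

>>> {"name": "step_arm", "arguments": {"targets": "0 0 0 0 0 2 -0.6;0 0 0 0 0 3 -0.6;0 0 0 0 0 3 -0.6;0 0 0 0 0 3 -0.6;0 0 0 0 0 3 0;0 0 0 0 0 3 0.4;0 0 0 0 0 3 0.6;0 0 0 0 0 3 0.6;0 0 0 0 0 -30 0.6;0 0 0 0 0 -65 0.6;0 0 0 0 0 -90 0.6;0 0 0 0 0 -90 0.6"}}

```text
time: 14.45
tool_pos: [0.6123, -0.0099, 0.3031]
orientation: [0.167, 3.13, -0.004]
ft_force: [0.4, -0.2, 0.1]
gripper_width: 0.0685
```

```bash
python3 -c "
from h import *
p=np.pi-.012
rel((.547,-.303,.295,p))
snap('side','s2.png');snap('scene','c2.png')
a=cv2.imread('pics/c2.png')[90:290,190:390];b=cv2.imread('pics/s2.png')[180:400,285:445]
cv2.imwrite('pics/m2.png',np.hstack([cv2.resize(a,(500,500),interpolation=2),cv2.resize(b,(300,500),interpolation=2)]))
"
```

```text
now [ 0.6123 -0.0099  0.3031] phi 3.0349 tilt [ 0.0069 -0.0027]
[-0.002  0.007 -0.095] [  33.8 -298.4    8.4]
```

View pics/m2.png

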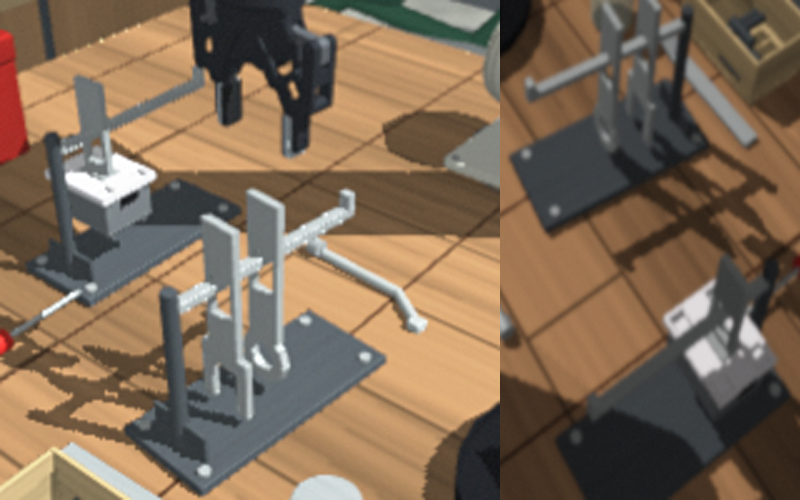

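Both bars hang plumb on the spare rod, and the tub alone hangs on the crowded hook. Now the tub.

>>> {"name": "step_arm", "arguments": {"targets": "0 0.003 -0.04 34 -40 8 0.8;0 0.003 -0.095 34 -90 8 1;0 0.003 -0.095 34 -140 8 1;0 0.003 -0.095 34 -190 8 1;0 0.003 -0.095 34 -240 8 1;0 0.003 -0.095 34 -298 8 1;0 0.003 -0.095 34 -298 8 1;0 0.003 -0.095 34 -298 8 1;0 0.003 -0.095 34 -298 8 1;0 0.003 -0.095 34 -298 8 1"}}

```text
time: 15.55
tool_pos: [0.546, -0.3009, 0.2917]
orientation: [-0.016, -3.139, 0.002]
ft_force: [-0.4, 0.2, -0.4]
gripper_width: 0.0855
```

```bash
python3 - <<'E'
from h import *
p=np.pi-.012
rel((.547,-.303,.2045,p))
S,D=cam('scene'),cam('side')
# tab top in last pictures: m2 px (scene 2.5x; side 1.875x, 2.2727x)
print(tri(S,[(190+90/2.5,90+80/2.5)],D,[(285+230/1.875,180+262/2.2727)]))
E
```

```text
now [ 0.546  -0.3009  0.2917] phi 3.1314 tilt [-0.0023 -0.001 ]
[-0.001 -0.002  0.002] [-1.2 -2.  87.2]
[[ 0.54718324 -0.29487284  0.22564033  0.00512929]]
```

>>> {"name": "step_arm", "arguments": {"targets": "0 -0.002 0 -1 -2 30 1;0 -0.002 0 -1 -2 60 1;0 -0.002 0 -1 -2 87 1;0 -0.002 0 -1 -2 87 1;0 -0.002 0 -1 -2 87 0;0 -0.002 0 -1 -2 87 -0.3;0 -0.002 0 -1 -2 87 -0.6;0 -0.002 0 -1 -2 87 -0.6;0 -0.002 0 -1 -2 87 -0.6", "newtons": 70}}

```text
time: 16.45
tool_pos: [0.5471, -0.3046, 0.2066]
orientation: [0.018, 3.139, -0.004]
ft_force: [-0.2, 2.6, 6.7]
gripper_width: 0.037
```

```bash
python3 -c "
from h import *
rel()
print(manip.state()['ft_force'])"
```

```text
now [ 0.5471 -0.3046  0.2066] phi 3.13 tilt [ 0.0025 -0.0025]
[-0.19622814  2.619355    6.6558279 ]
```

>>> {"name": "step_arm", "arguments": {"targets": "0 0 0 0 0 -8 -0.6;0 0 0 0 0 -16 -0.6;0 0 0 0 0 -23 -0.6;0 0 0 0 0 -23 -0.6;0 0 0 0 0 -23 -0.6"}}

```text
time: 16.95
tool_pos: [0.5466, -0.3047, 0.2279]
orientation: [0.019, 3.141, -0.003]
ft_force: [0.0, 0.9, -2.5]
gripper_width: 0.0368
```

```bash
python3 -c "
from h import *
p=np.pi-.012
rel((.50,-.3025,.229,p),(.335,-.3005,.229,p))
print(manip.state()['ft_force'])"
```

```text
now [ 0.5466 -0.3047  0.2279] phi 3.1297 tilt [ 0.0002 -0.0018]
[-0.002  0.     0.   ] [46.6  1.7 -1.1]
[-0.002  0.     0.   ] [211.6   1.7  -1.1]
[ 0.03326044  0.92339144 -2.46665698]
```

>>> {"name": "step_arm", "arguments": {"targets": "-0.002 0 0 20 1 -1 -0.6;-0.002 0 0 50 1.5 -1 -0.6;-0.002 0 0 85 2 -1 -0.6;-0.002 0 0 120 2 -1 -0.6;-0.002 0 0 155 2 -1 -0.6;-0.002 0 0 190 2 -1 -0.6;-0.002 0 0 212 2 -1 -0.6;-0.002 0 0 212 2 -1 -0.6;-0.002 0 0 212 2 -1 -0.6;-0.002 0 0 212 2 -50 -0.6;-0.002 0 0 212 2 -100 -0.6;-0.002 0 0 212 2 -100 -0.6"}}

```text
time: 18.15
tool_pos: [0.3365, -0.3013, 0.3334]
orientation: [0.017, 3.136, -0.01]
ft_force: [1.1, -1.2, -2.6]
gripper_width: 0.0371
```

```bash
python3 -c "
from h import *
p=np.pi-.6
rel((.39,-.05,.33,np.pi-.2),(.40,.10,.33,np.pi-.5),(.45,.20,.33,p))
print(manip.state()['ft_force'])"
```

```text
now [ 0.3365 -0.3013  0.3334] phi 3.1307 tilt [ 0.0057 -0.0066]
[-0.006  0.006  0.189] [-50.8 251.9   2. ]
[-0.005  0.007  0.489] [-59.1 402.    1.1]
[-0.005  0.008  0.589] [-108.   502.5    0.7]
[ 1.08492228 -1.20027209 -2.57847426]
```

>>> {"name": "step_arm", "arguments": {"targets": "-0.003 0.003 0.05 -25 50 1 -0.6;-0.003 0.003 0.1 -40 100 1 -0.6;-0.003 0.003 0.15 -50 150 1 -0.6;-0.003 0.003 0.19 -52 200 1 -0.6;-0.003 0.003 0.25 -52 250 1 -0.6;-0.003 0.003 0.32 -55 300 1 -0.6;-0.003 0.003 0.4 -60 350 1 -0.6;-0.003 0.003 0.48 -70 400 1 -0.6;-0.003 0.003 0.55 -85 440 1 -0.6;-0.003 0.003 0.589 -99 459 1 -0.6;-0.003 0.003 0.589 -99 459 1 -0.6;-0.003 0.003 0.589 -99 459 1 -0.6"}}

```text
time: 19.35
tool_pos: [0.4391, 0.1588, 0.326]
orientation: [-0.924, -2.998, -0.004]
ft_force: [-0.3, -0.3, -3.2]
gripper_width: 0.0372
```

>>> {"name": "step_arm", "arguments": {"targets": "0 0 0 0 0 0 -0.6;0 0 0 0 0 0 -0.6;0 0 0 0 0 0 -0.6"}}

```text
time: 19.65
tool_pos: [0.4389, 0.1571, 0.3272]
orientation: [-0.931, -2.998, -0.006]
ft_force: [-0.4, 0.3, -1.8]
gripper_width: 0.0368
```

```bash
python3 - <<'E'
from h import *
np.set_printoptions(precision=4,suppress=True)
st=manip.state();rel();C=cam("wrist",st)
im=snap("wrist","w4.png")
h=cv2.cvtColor(im,cv2.COLOR_RGB2HSV)
m=((h[...,2]>150)&(h[...,1]<40)).astype(np.uint8);m[:,:380]=0;m[270:]=0
cs=max(cv2.findContours(m,0,1)[0],key=cv2.contourArea);hull=cv2.approxPolyDP(cv2.convexHull(cs),4,True).reshape(-1,2)
print(cv2.contourArea(cs),hull.tolist());P=plane(C,hull,.088);print(P)
r=cv2.minAreaRect((plane(C,cs.reshape(-1,2),.088)[:,:2]*1e4).astype(np.float32));print(r)
cv2.imwrite("pics/w4z.png",cv2.resize(im[:,:,::-1][130:330,220:540],None,fx=2.5,fy=2.5,interpolation=2))
E
```

```text
now [0.4389 0.1571 0.3272] phi 2.5396 tilt [-0.0015  0.0042]
4188.0 [[499, 145], [490, 202], [420, 203], [424, 145]]
[[0.5363 0.3716 0.088 ]
 [0.5987 0.3301 0.088 ]
 [0.5464 0.2517 0.088 ]
 [0.4825 0.2924 0.088 ]]
((5407.9462890625, 3115.232666015625), (963.3670654296875, 771.0830688476562), 56.70209884643555)
```

View pics/w4z.png

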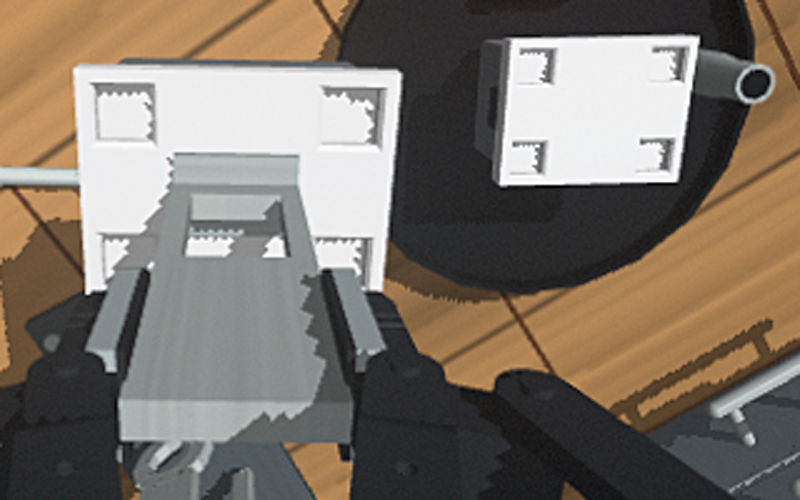

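The wrist shows the lower lid (hull corners 499,145; 490,202; 420,203; 424,145) and the held tub's lid, with near corners at (250,157) and (381,159). I'll use the held lid's known position to remove the wrist camera's bias.

```bash
python3 - <<'E'
from h import *
np.set_printoptions(precision=4,suppress=True)
st=manip.state();C=cam("wrist",st);M=R.from_rotvec(st["orientation"]).as_matrix();p=np.array(st["tool_pos"])
im=cv2.imread("pics/w4.png");h=cv2.cvtColor(im,cv2.COLOR_BGR2HSV)
m=((h[...,2]>150)&(h[...,1]<40)).astype(np.uint8)
# subpixel-ish edges of held lid: near edge row, left/right edges
rows=[(c,np.argmax(m[140:200,c])+140) for c in range(262,372,10)]
L=[(np.argmax(m[r,240:300])+240,r) for r in range(162,230,6)]
Rr=[(399-np.argmax(m[r,340:400][::-1]),r) for r in range(162,230,6)]
for n,q in(("near",rows),("left",L),("right",Rr)):
    P=(plane(C,q,.2366)-p)@M; print(n,P[::3,:2]*1e3, np.polyfit(P[:,0 if n!="near" else 1],P[:,1 if n!="near" else 0],1))
c=np.array([.54079,.31152,.088]);print("lid rel tool mm",(c-p)@M*1e3)
E
```

```text
near [[ 45.1028 -40.2042]
 [ 45.0616 -18.1626]
 [ 44.3089   3.8637]
 [ 44.3093  25.9262]] [-0.0144  0.0447]
left [[ 40.7058 -49.3058]
 [ 27.1402 -49.3881]
 [ 13.1006 -58.6987]
 [ -1.481  -49.5958]] [ 0.0163 -0.0507]
right [[40.6371 46.0615]
 [27.0579 46.1489]
 [12.9945 45.4821]
 [-1.5907 45.5851]] [0.0239 0.0455]
lid rel tool mm [  2.5979 184.2451 239.7719]
```

```bash
python3 - <<'E'
from h import *
np.set_printoptions(precision=4,suppress=True)
st=manip.state();C=cam("wrist",st);M=R.from_rotvec(st["orientation"]).as_matrix();p=np.array(st["tool_pos"])
print("tab top rel tool",(plane(C,[(313.6,291),(313.6,298.4),(313.6,306)],p[2]+.0184)-p)@M*1e3)
print("far foot of tab",)
hp=p+M@[0,0,.0906]
big=[]
for n in("scene","side"):
    im=snap(n,n+"5.png")[:,:,::-1];Cn=cam(n);h=cv2.cvtColor(np.ascontiguousarray(im),cv2.COLOR_BGR2HSV)
    m=((h[...,2]>150)&(h[...,1]<45)).astype(np.uint8)
    for c,z in((hp,hp[2]),((.5415,.313,.088),.088)):
        u=proj(Cn,c)[0];lab=cv2.connectedComponentsWithStats(m)
        k=min(range(1,lab[0]),key=lambda i:np.hypot(*(lab[3][i]-u))+1e3*(lab[2][i][4]<60))
        q=cv2.findContours((lab[1]==k).astype(np.uint8),0,1)[0][0].reshape(-1,2)
        r=cv2.minAreaRect((plane(Cn,q,z)[:,:2]*1e4).astype(np.float32));print(n,u,lab[2][k],r)
        x,y=(u-30).astype(int);x=min(max(x,0),580);y=max(y,0);big.append(cv2.resize(im[y:y+75,x:x+80],(400,300),interpolation=2));print("crop",x,y)
cv2.imwrite("pics/z5.png",np.vstack([np.hstack(big[:2]),np.hstack(big[2:])]))
E
```

```text
tab top rel tool [[  4.8872  -2.1672 -18.3888]
 [  1.4109  -2.1696 -18.4011]
 [ -2.2269  -2.1722 -18.4139]]
far foot of tab
scene [404.8937 157.489 ] [382 136  53  40 916] ((4241.15966796875, 1504.2498779296875), (1707.75927734375, 973.3302612304688), 42.51380920410156)
crop 374 127
scene [438.7946 264.1   ] [ 410  246   58   46 1389] ((5501.34228515625, 3152.03759765625), (1072.773681640625, 813.9696655273438), 55.528045654296875)
crop 408 234
side [239.0894 167.0654] [242 168  10  11  77] ((4444.51904296875, 1321.13525390625), (196.37808227539062, 329.62249755859375), 23.074901580810547)
crop 209 137
side [253.498  160.0187] [239 149  30  24 545] ((5395.08056640625, 3133.464111328125), (925.92138671875, 806.442138671875), 57.21369552612305)
crop 223 130
```

View pics/z5.png

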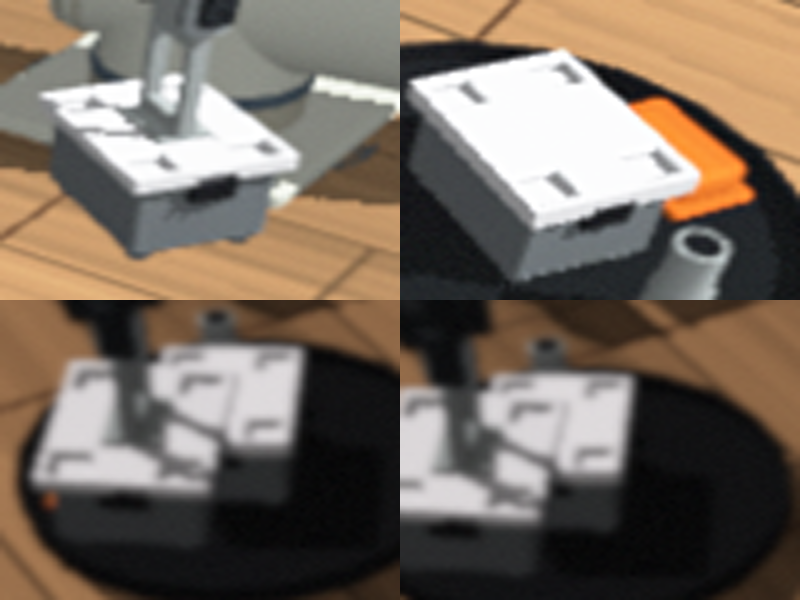

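```bash
python3 - <<'E'
from h import *
np.set_printoptions(precision=4,suppress=True)
S,D=cam("scene"),cam("side")
H=tri(S,[(382,151.25),(434,167),(401.4,172.8)],D,[(252,183.3),(222.6,152),(257,155.8)])
B=tri(S,[(409.6,255.3),(468,277.8),(434.6,287.8)],D,[(268,172.5),(241.4,149.3),(270.2,149)])
st=manip.state();p=np.array(st["tool_pos"]);M=R.from_rotvec(st["orientation"]).as_matrix()
for n,X in(("held",H),("base",B)):
    c=X[:2].mean(0)[:3];print(n,X,"centre",c,"rel tool",(c-p)@M*1e3,"yaw x edge",np.arctan2(*(X[2]-X[1])[1::-1]),"y edge-90",np.arctan2(*(X[2]-X[0])[1::-1])-np.pi/2)
print(p)
E
```

```text
held [[0.4405 0.1011 0.2327 0.001 ]
 [0.4308 0.2239 0.2349 0.0025]
 [0.4923 0.1768 0.2305 0.0023]] centre [0.4356 0.1625 0.2338] rel tool [ 5.2997  2.0962 93.4688] yaw x edge -0.6529387084111654 y edge-90 -0.6006944579615209
base [[0.5523 0.2522 0.0846 0.0005]
 [0.5359 0.3746 0.0837 0.001 ]
 [0.6037 0.3319 0.0846 0.0004]] centre [0.5441 0.3134 0.0841] rel tool [  0.7859 187.5246 243.5827] yaw x edge -0.5625628607951215 y edge-90 -0.5722997155483266
[0.439  0.1574 0.3272]
```

The scene/side views show the held lid (scene 382,151/434,167/401,173) and the lower lid (scene 410,255/468,278/435,288). Both camera pairs put the lower lid about 186 mm along tool y from the held lid. They also suggest the held tub leans about 0.05 rad towards the robot, so I'll level it with ry while moving over.

>>> {"name": "step_arm", "arguments": {"targets": "0.003 -0.02 -0.01 1 40 0 -0.6;0.003 -0.048 -0.028 1 80 0 -0.6;0.003 -0.048 -0.028 1 115 0 -0.6;0.003 -0.048 -0.028 1 145 0 -0.6;0.003 -0.048 -0.028 1 170 0 -0.6;0.003 -0.048 -0.028 1 183 0 -0.6;0.003 -0.048 -0.028 1 186 0 -0.6;0.003 -0.048 -0.028 1 186 0 -0.6;0.003 -0.048 -0.028 1 186 0 -0.6;0.003 -0.048 -0.028 1 186 0 -0.6;0.003 -0.048 -0.028 1 186 0 -0.6"}}

```text
time: 20.9
tool_pos: [0.5431, 0.3113, 0.328]
orientation: [0.876, 2.973, -0.021]
ft_force: [-0.8, 1.0, -2.9]
gripper_width: 0.0366
```

```bash
python3 - <<'E'
from h import *
np.set_printoptions(precision=4,suppress=True)
st=manip.state();p=np.array(st["tool_pos"]);M=R.from_rotvec(st["orientation"]).as_matrix();rel();print(st["ft_force"])
big=[]
for n in("scene","side"):
    im=snap(n,n+"6.png")[:,:,::-1];Cn=cam(n);u=proj(Cn,p-[0,0,.16])[0];x,y=(u-[35,50]).astype(int);print(n,x,y,u)
    big.append(cv2.resize(im[y:y+100,x:x+66],(396,600),interpolation=2))
cv2.imwrite("pics/z6.png",np.hstack(big))
E
```

```text
now [0.5431 0.3113 0.328 ] phi 2.5682 tilt [ 0.037  -0.0247]
[-0.8411  0.9815 -2.8866]
scene 411 184 [446.0246 234.8307]
side 216 87 [251.5018 137.3461]
```

View pics/z6.png

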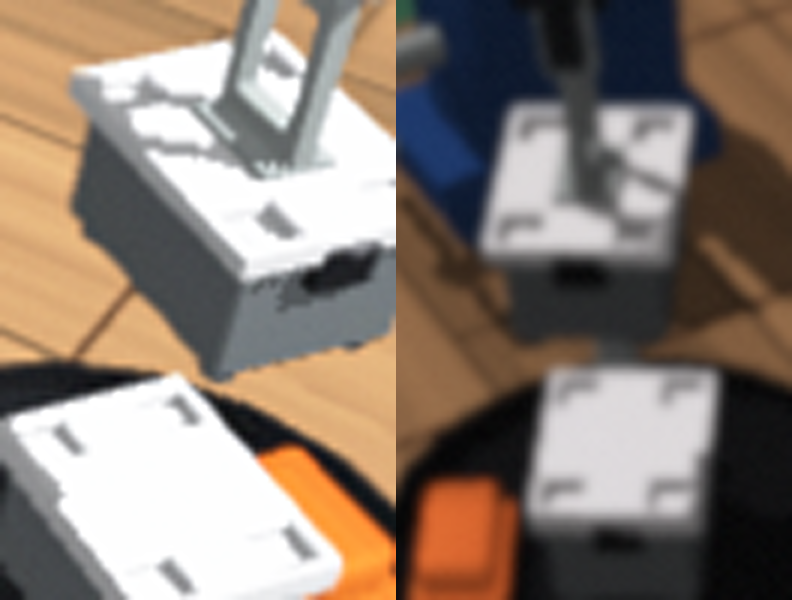

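The held tub hangs above the lower one with nearly parallel sides. Held corners: side (235,104), (266,105), (231,128), (263,129). Lower corners: side (241,149), (270,149), (238,173), (268,173). That's my last view, so I'll compute the remaining offset from these points.

```bash
python3 - <<'E'
from h import *
np.set_printoptions(precision=4,suppress=True)
S,D=cam("scene"),cam("side")
st=manip.state();p=np.array(st["tool_pos"])
for f,n,bx in(("scene6","scene",(411,180,80,55)),("scene6","scene",(405,243,70,50)),("side6","side",(225,98,45,38)),("side6","side",(232,143,45,38))):
    im=cv2.imread(f"pics/{f}.png");h=cv2.cvtColor(im,cv2.COLOR_BGR2HSV);m=((h[...,2]>150)&(h[...,1]<45)).astype(np.uint8)
    x,y,w,hh=bx;c=max(cv2.findContours(np.ascontiguousarray(m[y:y+hh,x:x+w]),0,1)[0],key=cv2.contourArea);print(f,(cv2.approxPolyDP(cv2.convexHull(c),2.5,True).reshape(-1,2)+[x,y]).tolist())
H=tri(S,[(423.5,195.7),(458.5,190.3),(451.8,228.7)],D,[(263.3,129),(230.5,127.8),(265.5,104.8)])
B=tri(S,[(412.3,253.2),(441,246.8),(467.7,279)],D,[(267.5,173.3),(238.3,172.8),(241.3,148.7)])
print(H,B)
ch=(H[1]+H[2])[:3]/2;cb=(B[0]+B[2])[:3]/2;print(ch,cb,cb-ch,"tcp-held",p-ch)
print("yaw held x",np.arctan2(*(H[0]-H[1])[1::-1]),"y",np.arctan2(*(H[2]-H[0])[1::-1])-np.pi/2,"base x",np.arctan2(*(B[0]-B[1])[1::-1]),"y",np.arctan2(*(B[2]-B[1])[1::-1])-np.pi/2)
print("tilt x",(H[0]-H[1])[2]/.076,(B[0]-B[1])[2]/.076,"tilt y",(H[2]-H[0])[2]/.096,(B[2]-B[1])[2]/.096)
E
```

```text
scene6 [[488, 219], [451, 230], [423, 196], [470, 185]]
scene6 [[440, 246], [467, 278], [464, 282], [435, 291], [411, 254]]
side6 [[236, 105], [241, 105], [257, 128], [231, 128]]
side6 [[268, 150], [264, 172], [239, 172], [242, 149]]
[[0.5483 0.2506 0.2356 0.0049]
 [0.4846 0.297  0.2346 0.0014]
 [0.6021 0.3321 0.2342 0.0014]] [[0.5477 0.2525 0.0859 0.0071]
 [0.4853 0.2943 0.0843 0.0005]
 [0.5375 0.376  0.0832 0.0036]]
[0.5434 0.3145 0.2344] [0.5426 0.3142 0.0846] [-0.0008 -0.0003 -0.1499] tcp-held [-0.0002 -0.0031  0.0934]
yaw held x -0.6288693147116612 y -0.5836818029006325 base x -0.5906451407119182 y -0.5675427564924655
tilt x 0.0127157467471814 0.02113531643289631 tilt y -0.013856574119847897 -0.011969137085317041
```

```bash
python3 - <<'E'
from h import *
st=manip.state();R0=R.from_rotvec(st["orientation"])
for d in((-.0005,-.0003,-.04),(-.0005,-.0003,-.08),(-.0005,-.0003,-.09),(-.0005,-.0003,-.097)): print((R0.inv().apply(d)*1e3).round(2))
print(R0.inv().apply([0,0,.012]),st["ft_force"],st["tool_pos"])
E
```

```text
[ 2.03 -0.49 39.95]
[ 3.81 -0.45 79.91]
[ 4.25 -0.45 89.9 ]
[ 4.56 -0.44 96.89]
[-5.32731965e-04 -1.02448485e-05 -1.19881647e-02] [-2.21285261e-03 -4.96742486e-01 -2.82549713e+00] [0.54316492 0.31147378 0.32783434]
```

>>> {"name": "step_arm", "arguments": {"targets": "0 0 -0.01 1.2 -0.5 20 -0.6;0 0 -0.01 2 -0.5 40 -0.6;0 0 -0.01 3 -0.5 60 -0.6;0 0 -0.01 3.6 -0.5 75 -0.6;0 0 -0.01 3.8 -0.5 80 -0.6;0 0 -0.01 3.8 -0.5 80 -0.6;0 0 -0.01 4 -0.5 84 -0.6;0 0 -0.01 4 -0.5 86 -0.6;0 0 -0.01 4.1 -0.5 88 -0.6;0 0 -0.01 4.2 -0.5 90 -0.6;0 0 -0.01 4.2 -0.5 90 -0.6;0 0 -0.01 4.2 -0.5 90 -0.6"}}

```text
time: 22.2
tool_pos: [0.5428, 0.3114, 0.2374]
orientation: [0.861, 2.978, -0.021]
ft_force: [0.5, 0.2, -2.5]
gripper_width: 0.0365
```

```bash
python3 -c "
from h import *
rel();s=manip.state();print(s['ft_force'],s['ft_torque'])"
```

```text
now [0.5428 0.3114 0.2374] phi 2.5788 tilt [ 0.0364 -0.0249]
[ 0.50584106  0.23247567 -2.48066032] [-0.02292945  0.01788079  0.02041824]
```

Feet should now be about 1 mm into the recesses, with no contact load. I'll keep going down.

>>> {"name": "step_arm", "arguments": {"targets": "0 0 0 0.1 0 1 -0.6;0 0 0 0.1 0 2 -0.6;0 0 0 0.2 0 3 -0.6;0 0 0 0.2 0 4 -0.6;0 0 0 0.2 0 4 -0.6;0 0 0 0.2 0 4 -0.6"}}

```text
time: 22.8
tool_pos: [0.5428, 0.3115, 0.2333]
orientation: [0.861, 2.978, -0.022]
ft_force: [-0.5, -0.2, -2.9]
gripper_width: 0.0368
```

```bash
python3 -c "
from h import *
rel();s=manip.state();print(s['ft_force'],s['ft_torque'])"
```

```text
now [0.5428 0.3115 0.2333] phi 2.5788 tilt [ 0.0363 -0.025 ]
[-0.45993169 -0.18244526 -2.89956277] [0.00332177 0.06179684 0.04675336]
```

>>> {"name": "step_arm", "arguments": {"targets": "0 0 0 0 0 1 -0.6;0 0 0 0.1 0 1.5 -0.6;0 0 0 0.1 0 1.5 -0.6;0 0 0 0.1 0 1.5 -0.6"}}

```text
time: 23.2
tool_pos: [0.5429, 0.3114, 0.2326]
orientation: [0.861, 2.977, -0.021]
ft_force: [-1.7, -0.9, 5.9]
gripper_width: 0.0367
```

```bash
python3 -c "
from h import *
rel();s=manip.state();print(s['ft_force'],s['ft_torque'])"
```

```text
now [0.5429 0.3114 0.2326] phi 2.5787 tilt [ 0.0376 -0.0247]
[-1.72336984 -0.87528065  5.90263915] [-0.25601657  0.30319127  0.03566441]
```

Contact comes at exactly the seated height (TCP 0.2326). Releasing and retreating.

>>> {"name": "step_arm", "arguments": {"targets": "0 0 0 0 0 0.5 -0.3;0 0 0 0 0 0.5 0.2;0 0 0 0 0 0 0.6;0 0 0 0 0 0 0.8;0 0 0 0 0 0 0.8;0 0 0 0 0 -20 0.8;0 0 0 0 0 -60 0.8;0 0 0 0 0 -100 0.8;0 0 0 0 0 -130 0.8;0 0.045 0 60 -60 -130 0.8;0 0.045 0 80 -110 -130 0.8;0 0.045 0 80 -130 -130 0.8"}}

```text
time: 24.4
tool_pos: [0.4036, 0.2504, 0.3579]
orientation: [-0.87, -3.017, 0.002]
ft_force: [0.0, -0.5, 2.1]
gripper_width: 0.0768
```

```bash
python3 - <<'E'
from h import *
np.set_printoptions(precision=4,suppress=True)
rel();st=manip.state();print(st["ft_force"])
C=cam("wrist",st);im=snap("wrist","w7.png");h=cv2.cvtColor(im,cv2.COLOR_RGB2HSV);m=((h[...,2]>150)&(h[...,1]<45)).astype(np.uint8)
u=proj(C,(.5425,.313,.142))[0];print(u)
for n in("scene","side"):
    Cn=cam(n);im=snap(n,n+"7.png");h=cv2.cvtColor(im,cv2.COLOR_RGB2HSV);m=((h[...,2]>150)&(h[...,1]<45)).astype(np.uint8)
    u=proj(Cn,(.5425,.313,.142))[0].astype(int);x,y=u-45
    sub=np.ascontiguousarray(m[y:y+90,x:x+90]);c=max(cv2.findContours(sub,0,1)[0],key=cv2.contourArea)
    q=cv2.approxPolyDP(cv2.convexHull(c),2,True).reshape(-1,2)+[x,y];print(n,q.tolist(),cv2.contourArea(c))
    e=np.array([[.5425,.313,.142]])+np.array([[sx*.038*np.cos(.575)+sy*.048*np.sin(.575),-sx*.038*np.sin(.575)+sy*.048*np.cos(.575),0] for sx,sy in((1,-1),(1,1),(-1,1),(-1,-1))]);print("expected seated",proj(Cn,e).round(0).tolist())
    cv2.imwrite(f"pics/{n}7.png",im[:,:,::-1])
E
```

```text
now [0.4036 0.2504 0.3579] phi 2.5797 tilt [-0.0023 -0.0009]
[ 0.0488 -0.5379  2.1407]
[414.3114 244.4634]
scene [[456, 199], [464, 207], [474, 258], [440, 269], [416, 234], [452, 199]] 1112.5
expected seated [[415.0, 234.0], [442.0, 266.0], [475.0, 257.0], [446.0, 226.0]]
side [[240, 134], [245, 134], [260, 157], [236, 157]] 271.0
expected seated [[265.0, 157.0], [268.0, 133.0], [240.0, 133.0], [235.0, 157.0]]
```

The lid corners match the seated prediction within about 1 px in both views. I'll check that the spare-hook area hasn't changed since both bars were hung, then hand in.

```bash
python3 - <<'E'
from h import *
a=cv2.imread("pics/scene7.png");b=cv2.imread("pics/c2.png")
d=cv2.absdiff(a,b).max(2)[150:290,250:320]; print("spare region changed px",int((d>60).sum()),"of",d.size, np.argwhere(d>60).mean(0) if (d>60).any() else "")
s=manip.state();print(s["tool_pos"],s["qd"].round(3),manip.job_done())
E
```

```text
spare region changed px 1406 of 9800 [23.44736842 37.31223329]
the job is handed in; nothing more can be done
[0.40280931 0.24939835 0.35961197] [ 0.003  0.069  0.073 -0.014  0.003  0.007] None
```

The job is handed in: both bars hang on the spare hook and the tub is stacked on the lower tub and released. It took about 25 s of the 72 s. The last check of the bars before handing in didn't settle anything.

- **Bars:** I moved the fork bar, then the ring bar. A picture after the second release showed both hanging plumb, with the tub still on the crowded hook.
- **Tub:** I levelled out a lean of about 0.05 rad in the grip. It then went down with no load until contact at the expected seated height (TCP 0.2326 m). After release, the tub's lid corners matched the seated prediction to about 1 px (roughly 2 mm) where they could be compared. Part of the lid was hidden from both cameras, and the scene corner that showed the lid's edge was 3 px off.
- **Lower tub and bystanders:** I felt no unexpected contact forces. I did not measure the lower tub or the other things again at the end.
- **Check that disagreed:** comparing the spare-hook area with the earlier picture showed 1406 of 9800 pixels changed. The changes centre on the upper part, where the gripper and its shadow were in the earlier picture, so I think they are the cause. I handed in within the same script, so I did not confirm that, and the bars were not checked separately.
- **At hand-in:** the arm was clear of everything but still settling slightly, at up to 0.07 rad/s.

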